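# Cover the salsa dishes

## Robot

A 6-joint arm with a two-finger parallel gripper is mounted at the origin on the work surface. World frame = base frame: x ahead of the robot, y to its left, z up, the work surface at z = 0. Lengths are in m, angles in degrees, forces in N, time in s.
With the tool pointing down it reaches from about 0.4 to 0.825 m from the base axis. Payload 7 kg.
Tool frame: the origin (TCP) lies midway between the tips of the shut fingers; the grasp point (between the pads) lies 19 mm behind it; z points along the fingers, y is the line along which they close (so a half turn about z gives the same grasp; the last joint's range is limited). The gripper opens to 88 mm and grips with 3 to 60 N. Pads are 19 mm wide; open, the fingers measure 130 mm over their backs; the gripper's body (78 mm by 193 mm) begins 47 mm behind the grasp point.
Start: joints at [-51.503, 20.546, 0.682, 0, -70.136, -16.507], TCP at [0.253, -0.626, 0.227] pointing down, gripper open.
Joint ranges: [-176.03, 176.03], [-82.01, 121.73], [-58.28, 71.71], [-173.87, 95.51], [-174.79, -0.11], [-173.66, 173.66]. Speed limits (degrees/s): [136.94, 136.94, 172.46, 180, 180, 180].

## Interface

Orientations are given as [roll, pitch, yaw] about the fixed x, y, z axes, in that order (R = Rz(yaw) Ry(pitch) Rx(roll)).
In Python, from plant import * gives the robot as it stands.
- The arm moves only by the tool move_arm, never from a script. Its argument "commands" is a list of rows, each a list of 7 numbers: the shift along the world's x, y, z in mm, then the turn, a rotation vector about the world's x, y, z in degrees, then the opening in per cent of the stroke, from 0 (shut) to 100 (fully open). In form: [[x, y, z, rx, ry, rz, fingers], ...]. A call has 1 to 20 rows; each row shifts and turns the commanded pose from where the row before left it; what a row does not reach is not made up. A row lasts 1/10 s, in which the tool goes at most 50 mm and 8.59 degrees, less where a joint would pass 70% of its speed; a pose out of reach is approached as far as the arm can. A call with a gripper value outside its range is refused whole. The fingers move at their own pace and stop on an object; "squeeze" is the grip in N (left out, the last holds). Time passes only in rows, so rows that do not move let the fingers close. It gives the time, the measured TCP pose, the force and the opening at its end, in the units of the state.
- get_state(): the state, without advancing time (a new reading comes with each control period).
- capture(name): name is "scene" or "top" or "wrist"; returns a dict with "frame" (420x560x3 uint8, blue, green, red), "camera_matrix" (3x3 intrinsics, pixels), "dist_coeffs" ([k1, k2, p1, p2, k3] as OpenCV has them; the pictures are not rectified), "world_to_cam" (4x4, takes a point from world to camera coordinates); the wrist camera has in their place "tool_from_camera" (4x4, takes a point from camera to tool coordinates, whose origin is the TCP and whose axes are the flange's). Camera axes: x right, y up, looking along -z (the intrinsics and any distortion apply to the point x, -y, -z); pixel columns grow to the right and rows downward; lengths in m; the calibration is good to about 2 mm. A picture is of the moment at which its call begins: read the wrist's pose just before it. There is no depth.
- close_job(): hands the job in, once; it reports no verdict.
The state is a dict: "time_s": time; "joints": joint angles; "qd": joint speeds; "joint_torque": joint torques, N m; "tcp_pos": TCP position; "eef_rot": TCP orientation; "contact_force": force on the tool from outside, world axes, zero at the start; "moment": the same for the moment, N m; "gripper_width": finger opening in m.
Only numpy, scipy, OpenCV 4.12 (cv2) and the standard library are available. Lean on these libraries where they do the work, as an engineer would, in place of code of your own. Each camera call takes 0.05 s, during which the arm holds its last target. There are 200 camera calls.

## Task

Close up the four clay salsa dishes: put on each dish the cedar lid that fits it in shape and size, knob up, square with the dish and fully seated with its plug inside the mouth. Set each lid down gently rather than dropping it, and leave the dishes, the cup and the mortar standing where they are.

Things in the scene. Friction and masses are not known exactly. Their poses are not given: they have to be found in the camera images.
- large_round_lid: Lid of the large round dish. Cedar. Heights in mm from its origin (centre of underside, z up): plug 0-6 (disc 86 across), plate 6-16 (disc 122 across), dark knob 16-44 (upright cylinder 24 across). Starts flat on the table, knob up, yaw within 1.5 rad. Seated, its origin is 34 mm above the dish's origin. 80-140 g.
- large_round_dish: Large round dish, 116 mm across. Open, empty, terracotta, 40 mm high, walls 7 mm. Origin: centre of the underside, z up. Inside at the mouth: 102 mm across, so the lid's plug has about 8 mm of play all round. Stands loose on the table. Mass 360 to 590 g.
- small_round_lid: Lid of the small round dish. Cedar. Heights in mm from its origin (centre of underside, z up): plug 0-6 (disc 50 across), plate 6-16 (disc 86 across), dark knob 16-44 (upright cylinder 24 across). Starts flat on the table, knob up, yaw within 1.5 rad. Seated, its origin is 34 mm above the dish's origin. 48-84 g.
- small_round_dish: Small round dish, 80 mm across. Open, empty, terracotta, 40 mm high, walls 7 mm. Origin: centre of the underside, z up. Inside at the mouth: 66 mm across, so the lid's plug has about 8 mm of play all round. Stands loose on the table. Mass 220 to 370 g.
- square_lid: Lid of the square dish. Cedar. Heights in mm from its origin (centre of underside, z up): plug 0-6 (58 by 58), plate 6-16 (94 by 94, sides along its x and y), dark knob 16-44 (bar 40 long along the lid's x, 22 wide along its y). Starts flat on the table, knob up, yaw within 0.78 rad. Seated, its origin is 34 mm above the dish's origin. 64-112 g.
- square_dish: Square dish, 88 by 88 mm, sides along its x and y. Open, empty, terracotta, 40 mm high, walls 7 mm. Origin: centre of the underside, z up. Inside at the mouth: 74 by 74 mm, so the lid's plug has about 8 mm of play all round. Stands loose on the table, turned by up to 0.78 rad; the lid fits in any of the four quarter turns. Mass 300 to 500 g.
- oblong_lid: Lid of the oblong dish. Cedar. Heights in mm from its origin (centre of underside, z up): plug 0-6 (78 along x by 42 along y), plate 6-16 (114 along x by 78 along y), dark knob 16-44 (bar 40 long along the lid's x, 22 wide along its y). Starts flat on the table, knob up, yaw within 1.5 rad. Seated, its origin is 34 mm above the dish's origin. 64-112 g.
- oblong_dish: Oblong dish, 108 mm along its x by 72 mm along its y. Open, empty, terracotta, 40 mm high, walls 7 mm. Origin: centre of the underside, z up. Inside at the mouth: 94 by 58 mm, so the lid's plug has about 8 mm of play all round. Stands loose on the table, turned by up to 1.5 rad; the lid fits either way round. Mass 285 to 470 g.
- cup: Turquoise ceramic cup, upright, 72 mm high and 72 mm across the rim, loose, standing among the dishes and lids; to be left alone. Origin: centre of its underside.
- mortar: Grey stone mortar bowl, upright, 60 mm high and 92 mm across the rim, loose, standing among the dishes and lids; to be left alone. Origin: centre of its underside.
Mind the look-alikes: they are no part of the job. What is shaped like the square_lid but blue is not meant.

How it is judged:
By the outcome, as a careful person would: the job done as asked, in the order asked, and still so for the second after the job is handed in, with the robot touching nothing.
It also fails if it takes over 112 s, if anything falls off the work surface, if the arm or the gripper's body presses on something with over 40 N, if the wrist force passes 120 N, or if a joint passes its speed limit or range.

## Working session

There is one attempt and no reset: what is moved stays moved. The work goes in short steps, Python scripts to look and compute and a tool call to move; the robot and the scene stay as the last step left them, time stands still between calls to the robot, and variables do not carry over. Pictures are saved under pics/ and viewed, on a budget of 14 in all, crops included, one or two more only if the job needs it, and the job is handed in when it is done.

Besides the shell and the picture viewer there is one more tool, called after "Call:" as name(argument=value, ...), one argument or row to a line, values as JSON. move_arm: Moves the arm, as the interface text tells. Its arguments: {"type":"object","properties":{"commands":{"type":"array"},"squeeze":{"type":"number"}},"required":["commands"]}

```bash
mkdir -p pics; ls
python3 - <<'E'
from plant import *
import cv2,numpy as np,pickle
print(get_state())
d={}
for n in("scene","top"):
    c=capture(n);d[n]=c;cv2.imwrite(f"pics/{n}0.png",c["frame"]);print(n,c["camera_matrix"],c["dist_coeffs"],c["world_to_cam"])
pickle.dump(d,open("v0.pkl","wb"))
E
```

```text
pics
{'time_s': 0.0, 'joints': array([-5.15029267e+01,  2.05925361e+01,  6.34156136e-01, -1.98831481e-02,
       -7.01361494e+01, -1.65076113e+01]), 'qd': array([ 0.07703972, -0.04155236, -0.00736798, -0.07675707, -0.02522212,
        0.01330973]), 'joint_torque': array([ 3.03870647e-04, -5.82716775e+01,  2.93062162e+01,  6.99715465e+00,
        7.05628467e-03, -1.24163557e-04]), 'tcp_pos': array([ 0.25254353, -0.62545078,  0.22561391]), 'eef_rot': array([ 1.79904056e+02, -8.94146385e-03, -1.58017302e+02]), 'contact_force': array([ 0.45258901, -0.00807963,  0.1903717 ]), 'moment': array([ 0.05337595,  0.02489418, -0.00903694]), 'gripper_width': 0.08793196779735668}
scene [[525.92490897   0.         284.51411054]
 [  0.         525.92490897 213.62317889]
 [  0.           0.           1.        ]] [0.026085 0.       0.       0.       0.      ] [[-0.58188715  0.81304393 -0.01915475  0.27841201]
 [-0.52411055 -0.35688287  0.77326758  0.20750584]
 [ 0.62186451  0.45999368  0.63379046 -1.97878728]
 [ 0.          0.          0.          1.        ]]
top [[443.626269     0.         277.98190154]
 [  0.         443.626269   216.57759149]
 [  0.           0.           1.        ]] [-0.11720343  0.          0.          0.          0.        ] [[ 0.02040872 -0.99978096  0.00463788 -0.02629318]
 [ 0.99556584  0.02074829  0.09175061 -0.48651989]
 [-0.09182674  0.0027448   0.99577122 -1.44520079]
 [ 0.          0.          0.          1.        ]]
```

View pics/top0.png

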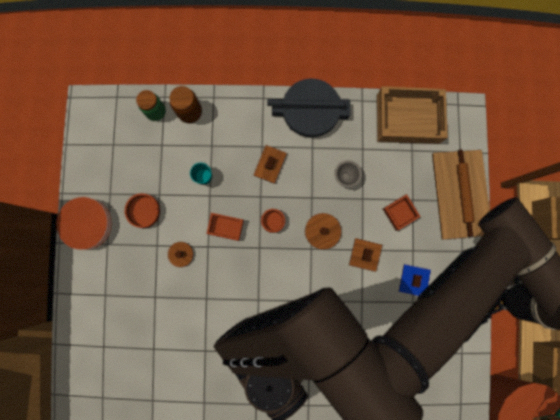

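View pics/scene0.png

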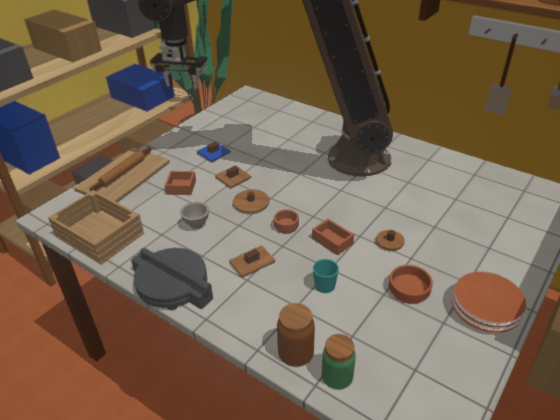

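Top view (up = +x, left = +y): dishes are large round (142,211), oblong (225,227), small round (273,221) and square (402,212). Lids are large (323,231), small (181,254), square (366,254) and oblong (270,163). The blue decoy is at (415,281), the cup at (201,174) and the mortar at (348,174).

```bash
cat > h.py <<'E'
import cv2,numpy as np
from scipy.spatial.transform import Rotation as R
def rays(c,px,T=None):
    "T: world_from_cam 4x4"
    if T is None: T=np.linalg.inv(c["world_to_cam"])
    u=cv2.undistortPoints(np.float64(px).reshape(-1,1,2),np.array(c["camera_matrix"]),np.array(c["dist_coeffs"]))[:,0]
    d=np.c_[u[:,0],-u[:,1],-np.ones(len(u))]@T[:3,:3].T
    return T[:3,3],d
def onplane(c,px,z,T=None):
    o,d=rays(c,px,T); return (o+d*((z-o[2])/d[:,2])[:,None])[:,:2]
def wristT(c,s):
    T=np.eye(4);T[:3,:3]=R.from_euler("xyz",s["eef_rot"],degrees=True).as_matrix();T[:3,3]=s["tcp_pos"]
    return T@np.array(c["tool_from_camera"])
E
python3 - <<'E'
import pickle
from h import *
c=pickle.load(open("v0.pkl","rb"))["top"]
hsv=cv2.cvtColor(c["frame"],cv2.COLOR_BGR2HSV)
m=((hsv[...,1]>100)&(hsv[...,2]>60)).astype(np.uint8)*255
P=dict(LD=(142,211,.04),OD=(225,227,.04),SD=(273,221,.04),QD=(402,212,.04),LL=(323,231,.016),SL=(181,254,.016),QL=(366,254,.016),OL=(270,163,.016),cup=(201,174,.072),mortar=(348,174,.06))
cs,_=cv2.findContours(m,cv2.RETR_EXTERNAL,cv2.CHAIN_APPROX_NONE)
for n,(u,v,z) in P.items():
    p=onplane(c,[(u,v)],z)[0]; s=n+" "+str(p.round(3))
    for k in cs:
        if cv2.pointPolygonTest(k,(u,v),True)>-3:
            q=onplane(c,k[:,0],z)*1000; r=cv2.minAreaRect(q.astype(np.float32)); s+=" "+str(np.round(r[0]))+str(np.round(r[1]))+" %.1f"%r[2]
    print(s,"r=%.3f"%np.hypot(*p))
E
```

```text
LD [0.494 0.433] [498. 435.][117. 114.] 65.5 r=0.658
OD [0.448 0.156] [450. 157.][112.  73.] 79.1 r=0.474
SD [ 0.471 -0.   ] [472.  -0.][75. 78.] 1.2 r=0.471
QD [ 0.509 -0.426] [ 509. -424.][91. 97.] 30.5 r=0.664
LL [ 0.443 -0.167] [ 444. -165.][116. 117.] 1.1 r=0.473
SL [0.356 0.303] [356. 306.][80. 80.] 1.9 r=0.467
QL [ 0.369 -0.311] [ 367. -308.][94. 93.] 76.4 r=0.482
OL [0.668 0.014] [666.  15.][ 79. 113.] 69.9 r=0.668
cup [0.616 0.236] [619. 238.][68. 66.] 47.0 r=0.659
mortar [ 0.628 -0.242] r=0.673
```

Run:
```python
from plant import *
from h import *
s=get_state();c=capture("wrist")
print(np.round(c["tool_from_camera"],4),c["camera_matrix"],c["dist_coeffs"])
T=wristT(c,s);print(onplane(c,[(280,210),(0,0),(559,0),(559,419),(0,419)],0,T).round(3))
```

```text
[[ 2.000e-04  9.558e-01  2.941e-01  7.980e-02]
 [ 1.000e+00  0.000e+00 -8.000e-04 -5.000e-04]
 [-7.000e-04  2.941e-01 -9.558e-01 -1.573e-01]
 [ 0.000e+00  0.000e+00  0.000e+00  1.000e+00]] [[330.75960495   0.         286.08208604]
 [  0.         330.75960495 209.15686823]
 [  0.           0.           1.        ]] [-0.03075456  0.          0.          0.          0.        ]
[[ 0.292 -0.618]
 [ 0.187 -0.974]
 [-0.032 -0.432]
 [ 0.448 -0.082]
 [ 0.777 -0.9  ]]
```

Call:
move_arm(
  commands=[
    [25,45,8,0,0,0,60],
    [25,45,8,0,0,0,60],
    [25,45,8,0,0,0,60],
    [25,45,8,0,0,0,60],
    [20,40,8,0,0,0,60],
    [0,0,0,0,0,0,60],
    [0,0,0,0,0,0,60],
    [0,0,0,0,0,0,60],
  ],
  squeeze=15,
)

```text
time_s: 0.95
tcp_pos: [0.3684, -0.4134, 0.265]
eef_rot: [180.0, -0.0, -158.0]
contact_force: [-0.7, 0.1, -1.0]
gripper_width: 0.0528
```

```bash
cat > snap.py <<'E'
import sys,pickle
from plant import *
from h import *
s=get_state();c=capture("wrist");c["T"]=wristT(c,s)
pickle.dump(c,open(sys.argv[1]+".pkl","wb"));cv2.imwrite(f"pics/{sys.argv[1]}.png",c["frame"])
E
python3 snap.py w1
```

```text
(no output)
```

View pics/w1.png

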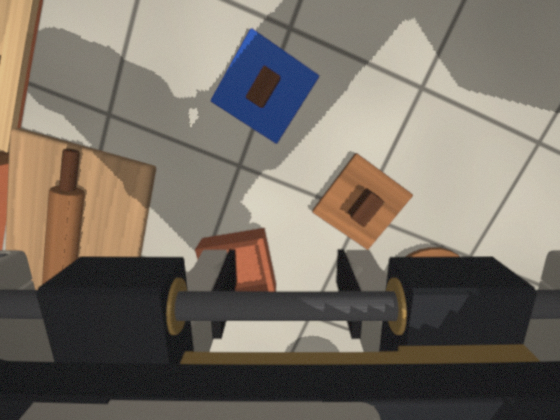

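The wrist view shows the square lid at (362,200), its knob bar pointing up-right, and the blue decoy at (265,85). The fingers hide the lower half, so I'll survey each dish from directly under the camera, 80 mm off the TCP.

Call:
move_arm(
  commands=[
    [45,-2,0,0,0,-5.5,60],
    [45,-2,0,0,0,-5.5,60],
    [45,-2,0,0,0,-5.5,60],
    [45,-2,0,0,0,-5.5,60],
    [41,-2,0,0,0,0,60],
    [0,0,0,0,0,0,60],
    [0,0,0,0,0,0,60],
    [0,0,0,0,0,0,60],
  ],
)

```text
time_s: 1.8
tcp_pos: [0.5885, -0.4241, 0.2646]
eef_rot: [180.0, -0.1, 179.9]
contact_force: [-0.1, 0.1, 0.5]
gripper_width: 0.0527
```

```bash
python3 snap.py w2
```

Call:
move_arm(
  commands=[
    [-4,47,0,0,0,0,60],
    [-4,47,0,0,0,0,60],
    [-4,47,0,0,0,0,60],
    [-4,47,0,0,0,0,60],
    [-4,47,0,0,0,0,60],
    [-4,47,0,0,0,0,60],
    [-4,47,0,0,0,0,60],
    [-4,47,0,0,0,0,60],
    [-4,47,0,0,0,0,60],
    [0,0,0,0,0,0,60],
    [0,0,0,0,0,0,60],
    [0,0,0,0,0,0,60],
  ],
)

```text
time_s: 3.05
tcp_pos: [0.5534, -0.0011, 0.2659]
eef_rot: [180.0, 0.1, 179.9]
contact_force: [-0.4, -0.8, -0.5]
gripper_width: 0.0524
```

```bash
python3 snap.py w3
```

Call:
move_arm(
  commands=[
    [45,3,0,0,0,0,60],
    [45,3,0,0,0,0,60],
    [45,3,0,0,0,0,60],
    [45,4,0,0,0,0,60],
    [5,1,0,0,0,0,60],
    [0,0,0,0,0,0,60],
    [0,0,0,0,0,0,60],
    [0,0,0,0,0,0,60],
  ],
)

```text
time_s: 3.9
tcp_pos: [0.7379, 0.0131, 0.2664]
eef_rot: [180.0, 0.1, 179.9]
contact_force: [0.0, 0.2, 0.7]
gripper_width: 0.0527
```

```bash
python3 snap.py w4
```

Call:
move_arm(
  commands=[
    [-35,24,0,0,0,0,60],
    [-35,24,0,0,0,0,60],
    [-35,24,0,0,0,0,60],
    [-35,24,0,0,0,0,60],
    [-35,24,0,0,0,0,60],
    [-35,24,0,0,0,0,60],
    [0,0,0,0,0,0,60],
    [0,0,0,0,0,0,60],
    [0,0,0,0,0,0,60],
  ],
)

```text
time_s: 4.85
tcp_pos: [0.5288, 0.1576, 0.266]
eef_rot: [180.0, 0.1, -180.0]
contact_force: [-0.4, 0.5, 1.5]
gripper_width: 0.0527
```

```bash
python3 snap.py w5
```

Call:
move_arm(
  commands=[
    [7,46,0,0,0,0,60],
    [7,46,0,0,0,0,60],
    [7,46,0,0,0,0,60],
    [7,46,0,0,0,0,60],
    [7,46,0,0,0,0,60],
    [7,46,0,0,0,0,60],
    [0,0,0,0,0,0,60],
    [0,0,0,0,0,0,60],
    [0,0,0,0,0,0,60],
  ],
)

```text
time_s: 5.8
tcp_pos: [0.5714, 0.4328, 0.2647]
eef_rot: [-179.9, -0.0, 179.9]
contact_force: [-0.5, -0.2, 0.5]
gripper_width: 0.0525
```

```bash
python3 snap.py w6
python3 - <<'E'
import cv2,numpy as np
a=[cv2.resize(cv2.imread(f"pics/w{i}.png")[:300],(400,214)) for i in (2,3,4,5,6)]
a.append(a[0]*0)
cv2.imwrite("pics/m1.png",np.vstack([np.hstack(a[:2]),np.hstack(a[2:4]),np.hstack(a[4:])])[:600])
E
```

```text
(no output)
```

View pics/m1.png

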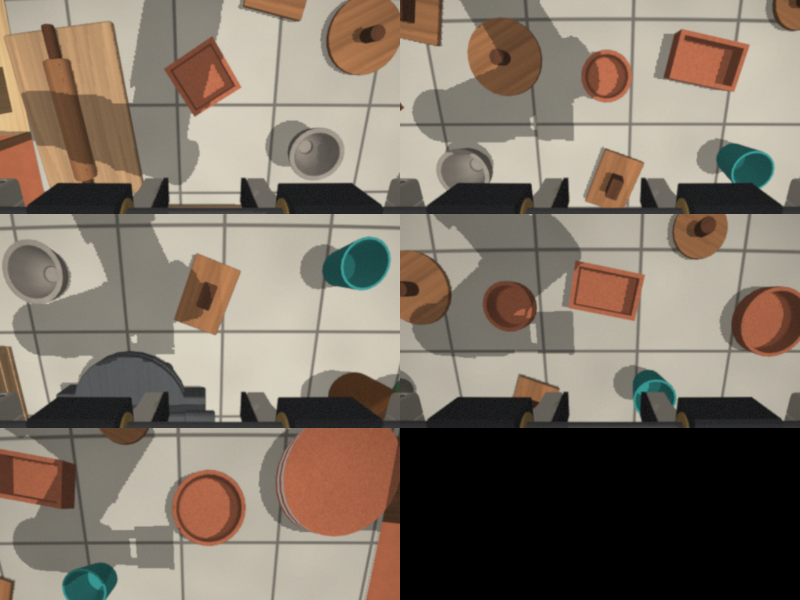

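The views show the square dish near (285,105) in w2. In w3 the large lid is at (147,78) and the small dish at (289,105). The oblong lid is at (292,112) in w4, the oblong dish at (290,107) in w5, and the large dish at (292,110) in w6. The small lid is cut off at the top of w5.

```bash
cat > meas.py <<'E'
import pickle
from h import *
def meas(f,xy,z,maxv=260):
    c=pickle.load(open(f+".pkl","rb"));T=c["T"]
    hsv=cv2.cvtColor(c["frame"],cv2.COLOR_BGR2HSV)
    m=((hsv[...,1]>110)&((hsv[...,0]<22)|(hsv[...,0]>170))).astype(np.uint8);m[maxv:]=0
    m=cv2.morphologyEx(m,cv2.MORPH_OPEN,np.ones((3,3)))
    ks,_=cv2.findContours(m,cv2.RETR_EXTERNAL,cv2.CHAIN_APPROX_NONE)
    k=[k for k in ks if cv2.contourArea(k)>300]
    P=[onplane(c,q[:,0],z,T)*1000 for q in k]
    i=min(range(len(P)),key=lambda i:np.hypot(*(P[i].mean(0)-xy)))
    q=P[i].astype(np.float32)
    r=cv2.minAreaRect(q);e=cv2.fitEllipse(q);a=r[2] if r[1][0]>r[1][1] else r[2]-90
    print(f,xy,"rect",np.round(r[0],1),np.round(r[1],1),"long axis %.1f"%a,"| ell",np.round(e[0],1),np.round(e[1],1),"pix",k[i][:,0].mean(0).round())
if __name__=="__main__":
    meas("w2",(509,-424),.04);meas("w3",(472,0),.04);meas("w5",(450,157),.04);meas("w6",(498,435),.04)
    meas("w1",(367,-308),.016);meas("w3",(444,-165),.016);meas("w4",(666,15),.016);meas("w5",(356,306),.016)
E
python3 meas.py
```

```text
w2 (509, -424) rect [ 510.3 -426.7] [87.3 86.7] long axis 31.9 | ell [ 509.9 -426.6] [ 99.8 101.1] pix [284. 107.]
w3 (472, 0) rect [473.1   2.1] [75.9 76.7] long axis -0.0 | ell [473.4   2. ] [76.4 76.5] pix [289. 106.]
w5 (450, 157) rect [450.1 159.7] [107.3  70.5] long axis 79.1 | ell [450.  159.5] [ 80.1 128. ] pix [287. 107.]
w6 (498, 435) rect [497.9 438.3] [113.  112.6] long axis 2.6 | ell [497.9 438.8] [112.3 112.7] pix [291. 112.]
w1 (367, -308) rect [ 366.2 -309.8] [92.7 91.2] long axis 77.2 | ell [ 366.  -309.9] [106.  107.8] pix [361. 201.]
w3 (444, -165) rect [ 444.  -163.6] [119.2 117.3] long axis 89.2 | ell [ 443.5 -163.6] [117.4 119. ] pix [146.  79.]
w4 (666, 15) rect [666.3  16.3] [ 75.7 111.8] long axis -20.2 | ell [665.9  16.3] [ 85.4 133.3] pix [289. 112.]
w5 (356, 306) rect [366.7 306.8] [63.5 83.7] long axis -89.1 | ell [363.1 306.3] [67.1 87.6] pix [420.  26.]
```

Call:
move_arm(
  commands=[
    [-33,-32,0,0,0,0,60],
    [-33,-32,0,0,0,0,60],
    [-33,-32,0,0,0,0,60],
    [-32,-31,0,0,0,0,60],
    [0,0,0,0,0,0,60],
    [0,0,0,0,0,0,60],
    [0,0,0,0,0,0,60],
  ],
)

```text
time_s: 6.55
tcp_pos: [0.4404, 0.3067, 0.2661]
eef_rot: [179.9, 0.1, 179.9]
contact_force: [-0.1, -0.0, 0.5]
gripper_width: 0.0525
```

```bash
python3 snap.py w7; python3 -c "
from meas import *
meas('w7',(358,306),.016)"
```

```text
w7 (358, 306) rect [356.2 307.5] [81.6 82.3] long axis -0.0 | ell [356.  307.7] [81.9 81.9] pix [287. 102.]
```

Call:
move_arm(
  commands=[
    [-42,1,-20,0,0,0,60],
    [-42,0,-30,0,0,0,60],
    [0,0,-40,0,0,0,60],
    [0,0,-40,0,0,0,60],
    [0,0,-40,0,0,0,60],
    [0,0,-30,0,0,0,60],
    [0,0,-20,0,0,0,60],
    [0,0,-10,0,0,0,60],
    [0,0,-10,0,0,0,60],
    [0,0,-5,0,0,0,60],
    [0,0,0,0,0,0,60],
    [0,0,0,0,0,0,60],
  ],
)

```text
time_s: 7.8
tcp_pos: [0.3573, 0.3084, 0.0218]
eef_rot: [179.9, 0.0, 180.0]
contact_force: [-0.9, -0.3, -0.1]
gripper_width: 0.0529
```

Call:
move_arm(
  commands=[
    [0,0,0,0,0,0,0],
    [0,0,0,0,0,0,0],
    [0,0,0,0,0,0,0],
    [0,0,0,0,0,0,0],
    [0,0,0,0,0,0,0],
    [0,0,10,0,0,0,0],
    [0,0,20,0,0,0,0],
    [0,0,30,0,0,0,0],
    [0,0,30,0,0,0,0],
    [0,0,20,0,0,0,0],
    [0,0,0,0,0,0,0],
    [0,0,0,0,0,0,0],
  ],
  squeeze=20,
)

```text
time_s: 9.0
tcp_pos: [0.3569, 0.3079, 0.1318]
eef_rot: [179.9, 0.0, 180.0]
contact_force: [-0.9, -0.4, -1.0]
gripper_width: 0.0236
```

Call:
move_arm(
  commands=[
    [5,-12,0,0,0,0,0],
    [10,-26,0,0,0,0,0],
    [14,-38,0,0,0,0,0],
    [15,-40,0,0,0,0,0],
    [15,-40,0,0,0,0,0],
    [15,-40,0,0,0,0,0],
    [15,-40,0,0,0,0,0],
    [14,-36,0,0,0,0,0],
    [10,-24,0,0,0,0,0],
    [4,-10,0,0,0,0,0],
    [0,0,-10,0,0,0,0],
    [0,0,-20,0,0,0,0],
    [0,0,-20,0,0,0,0],
    [0,0,-10,0,0,0,0],
    [0,0,0,0,0,0,0],
    [0,0,0,0,0,0,0],
    [0,0,0,0,0,0,0],
  ],
)

```text
time_s: 10.7
tcp_pos: [0.4746, 0.0023, 0.0719]
eef_rot: [180.0, 0.1, -180.0]
contact_force: [0.8, -0.7, -0.5]
gripper_width: 0.0236
```

Call:
move_arm(
  commands=[
    [0,0,-4,0,0,0,0],
    [0,0,-4,0,0,0,0],
    [0,0,-3,0,0,0,0],
    [0,0,-2,0,0,0,0],
    [0,0,-1,0,0,0,0],
    [0,0,-1,0,0,0,0],
    [0,0,-1,0,0,0,0],
    [0,0,0,0,0,0,0],
    [0,0,0,0,0,0,0],
  ],
)

```text
time_s: 11.6
tcp_pos: [0.4741, 0.0019, 0.0554]
eef_rot: [180.0, 0.0, 180.0]
contact_force: [-1.0, -0.3, 4.0]
gripper_width: 0.0231
```

Call:
move_arm(
  commands=[
    [0,0,0,0,0,0,60],
    [0,0,0,0,0,0,60],
    [0,0,0,0,0,0,60],
    [0,0,0,0,0,0,60],
    [0,0,10,0,0,0,60],
    [0,0,20,0,0,0,60],
    [0,0,30,0,0,0,60],
    [-5,-25,20,0,0,0,60],
    [-8,-40,0,0,0,0,60],
    [-8,-40,0,0,0,0,60],
    [-6,-40,0,0,0,0,60],
    [-3,-22,0,0,0,0,60],
    [0,0,-30,0,0,0,60],
    [0,0,-35,0,0,0,60],
    [0,0,-25,0,0,0,60],
    [0,0,-14,0,0,0,60],
    [0,0,-6,0,0,0,60],
    [0,0,-3,0,0,0,60],
    [0,0,0,0,0,0,60],
    [0,0,0,0,0,0,60],
  ],
)

```text
time_s: 13.6
tcp_pos: [0.4447, -0.1651, 0.0231]
eef_rot: [-180.0, 0.1, -180.0]
contact_force: [0.1, 0.1, 0.2]
gripper_width: 0.0526
```

Call:
move_arm(
  commands=[
    [0,0,0,0,0,0,0],
    [0,0,0,0,0,0,0],
    [0,0,0,0,0,0,0],
    [0,0,0,0,0,0,0],
    [0,0,0,0,0,0,0],
    [0,0,10,0,0,0,0],
    [0,0,20,0,0,0,0],
    [0,0,30,0,0,0,0],
    [0,0,30,0,0,0,0],
    [0,0,20,0,0,0,0],
    [0,0,10,0,0,0,0],
    [0,0,0,0,0,0,0],
  ],
)

```text
time_s: 14.8
tcp_pos: [0.4446, -0.1651, 0.1436]
eef_rot: [180.0, 0.2, 180.0]
contact_force: [0.5, -0.1, -0.8]
gripper_width: 0.0234
```

Call:
move_arm(
  commands=[
    [1,10,0,0,0,0,0],
    [2,25,0,0,0,0,0],
    [3,35,0,0,0,0,0],
    [4,42,0,0,0,0,0],
    [4,42,0,0,0,0,0],
    [4,42,0,0,0,0,0],
    [4,42,0,0,0,0,0],
    [4,42,0,0,0,0,0],
    [4,42,0,0,0,0,0],
    [4,42,0,0,0,0,0],
    [4,42,0,0,0,0,0],
    [4,42,0,0,0,0,0],
    [4,42,0,0,0,0,0],
    [4,42,0,0,0,0,0],
    [3,37,0,0,0,0,0],
    [1,24,0,0,0,0,0],
    [0,10,0,0,0,0,0],
    [0,0,0,0,0,0,0],
    [0,0,0,0,0,0,0],
    [0,0,0,0,0,0,0],
  ],
)

```text
time_s: 16.8
tcp_pos: [0.4978, 0.4367, 0.1419]
eef_rot: [-180.0, -0.0, 179.9]
contact_force: [0.5, -0.2, -1.1]
gripper_width: 0.0235
```

Call:
move_arm(
  commands=[
    [1,2,-15,0,0,0,0],
    [0,0,-25,0,0,0,0],
    [0,0,-20,0,0,0,0],
    [0,0,-10,0,0,0,0],
    [0,0,-4,0,0,0,0],
    [0,0,-4,0,0,0,0],
    [0,0,-3,0,0,0,0],
    [0,0,-2,0,0,0,0],
    [0,0,-1,0,0,0,0],
    [0,0,-1,0,0,0,0],
    [0,0,-1,0,0,0,0],
    [0,0,0,0,0,0,0],
    [0,0,0,0,0,0,0],
  ],
)

```text
time_s: 18.1
tcp_pos: [0.4991, 0.44, 0.0564]
eef_rot: [180.0, 0.0, 180.0]
contact_force: [0.2, 0.4, -0.9]
gripper_width: 0.0239
```

Call:
move_arm(
  commands=[
    [0,-1,-1,0,0,0,0],
    [0,0,0,0,0,0,0],
    [0,0,0,0,0,0,0],
  ],
)

```text
time_s: 18.4
tcp_pos: [0.4992, 0.44, 0.0564]
eef_rot: [179.9, 0.1, -180.0]
contact_force: [-3.3, 1.9, 4.7]
gripper_width: 0.0231
```

Call:
move_arm(
  commands=[
    [0,0,0,0,0,0,60],
    [0,0,0,0,0,0,60],
    [0,0,0,0,0,0,60],
    [0,0,0,0,0,0,60],
    [0,0,10,0,0,0,60],
    [0,0,30,0,0,0,60],
    [0,0,40,0,0,0,60],
    [10,-25,20,0,0,-4,60],
    [16,-40,0,0,0,-4,60],
    [16,-40,0,0,0,-4,60],
    [16,-40,0,0,0,-4,60],
    [16,-40,0,0,0,-4,60],
    [16,-40,0,0,0,0,60],
    [16,-40,0,0,0,0,60],
    [16,-40,0,0,0,0,60],
    [16,-40,0,0,0,0,60],
    [16,-40,0,0,0,0,60],
    [13,-38,0,0,0,0,60],
    [0,0,0,0,0,0,60],
    [0,0,0,0,0,0,60],
  ],
)

```text
time_s: 20.4
tcp_pos: [0.6662, 0.0146, 0.1556]
eef_rot: [180.0, 0.0, 159.9]
contact_force: [0.3, 0.2, -0.1]
gripper_width: 0.0525
```

Call:
move_arm(
  commands=[
    [0,1.5,-30,0,0,0,60],
    [0,0,-40,0,0,0,60],
    [0,0,-30,0,0,0,60],
    [0,0,-18,0,0,0,60],
    [0,0,-10,0,0,0,60],
    [0,0,-5,0,0,0,60],
    [0,0,0,0,0,0,60],
    [0,0,0,0,0,0,60],
  ],
)

```text
time_s: 21.2
tcp_pos: [0.6668, 0.0179, 0.0235]
eef_rot: [179.9, 0.1, 160.0]
contact_force: [0.2, -0.1, 0.1]
gripper_width: 0.0526
```

Call:
move_arm(
  commands=[
    [0,0,0,0,0,0,0],
    [0,0,0,0,0,0,0],
    [0,0,0,0,0,0,0],
    [0,0,0,0,0,0,0],
    [0,0,0,0,0,0,0],
    [0,0,10,0,0,0,0],
    [0,0,20,0,0,0,0],
    [0,0,30,0,0,0,0],
    [0,0,30,0,0,0,0],
    [0,0,20,0,0,0,0],
    [0,0,10,0,0,0,0],
    [0,0,0,0,0,0,0],
    [0,0,0,0,0,0,0],
  ],
)

```text
time_s: 22.5
tcp_pos: [0.6654, 0.0173, 0.1413]
eef_rot: [-180.0, -0.1, 160.0]
contact_force: [-0.0, 0.1, -0.9]
gripper_width: 0.0218
```

Call:
move_arm(
  commands=[
    [-6,4,0,0,0,4,0],
    [-12,8,0,0,0,7.5,0],
    [-18,12,0,0,0,8,0],
    [-20,13,0,0,0,8,0],
    [-20,13,0,0,0,8,0],
    [-20,13,0,0,0,8,0],
    [-20,13,0,0,0,8,0],
    [-20,13,0,0,0,8,0],
    [-20,13,0,0,0,8,0],
    [-20,13,0,0,0,8,0],
    [-18,13,0,0,0,8,0],
    [-12,8,0,0,0,8,0],
    [-8,4,0,0,0,5,0],
    [-2,2,0,0,0,2.6,0],
    [0,0,0,0,0,0,0],
    [0,0,0,0,0,0,0],
    [0,0,0,0,0,0,0],
  ],
)

```text
time_s: 24.2
tcp_pos: [0.4499, 0.1591, 0.1416]
eef_rot: [180.0, -0.0, -101.0]
contact_force: [-0.6, 1.1, -1.2]
gripper_width: 0.0222
```

Call:
move_arm(
  commands=[
    [0,0.5,-15,0,0,0,0],
    [0,0,-25,0,0,0,0],
    [0,0,-20,0,0,0,0],
    [0,0,-10,0,0,0,0],
    [0,0,-4,0,0,0,0],
    [0,0,-4,0,0,0,0],
    [0,0,-3,0,0,0,0],
    [0,0,-2,0,0,0,0],
    [0,0,-1,0,0,0,0],
    [0,0,-1,0,0,0,0],
    [0,0,-1,0,0,0,0],
    [0,0,0,0,0,0,0],
    [0,0,0,0,0,0,0],
  ],
)

```text
time_s: 25.5
tcp_pos: [0.4501, 0.16, 0.0563]
eef_rot: [-180.0, 0.0, -100.9]
contact_force: [-0.6, 0.6, -0.0]
gripper_width: 0.0218
```

Call:
move_arm(
  commands=[
    [0,0,-1,0,0,0,0],
    [0,0,0,0,0,0,0],
    [0,0,0,0,0,0,0],
  ],
)

```text
time_s: 25.8
tcp_pos: [0.4501, 0.16, 0.0563]
eef_rot: [-180.0, 0.0, -100.9]
contact_force: [-5.2, -1.0, 13.9]
gripper_width: 0.0218
```

Call:
move_arm(
  commands=[
    [0,0,0,0,0,0,60],
    [0,0,0,0,0,0,60],
    [0,0,0,0,0,0,60],
    [0,0,0,0,0,0,60],
    [0,0,10,0,0,0,60],
    [0,0,30,0,0,0,60],
    [0,0,40,0,0,0,60],
    [-2,-20,20,0,0,-7,60],
    [-3,-40,0,0,0,-8,60],
    [-6,-45,0,0,0,-8,60],
    [-8,-45,0,0,0,-8,60],
    [-8,-45,0,0,0,-8,60],
    [-8,-45,0,0,0,-8,60],
    [-8,-45,0,0,0,-8,60],
    [-8,-45,0,0,0,-8,60],
    [-8,-45,0,0,0,-8,60],
    [-9,-45,0,0,0,-8,60],
    [-8,-35,0,0,0,-7.9,60],
    [-8,-15,0,0,0,-5,60],
    [0,0,0,0,0,0,60],
  ],
)

```text
time_s: 27.8
tcp_pos: [0.3649, -0.3118, 0.1555]
eef_rot: [-180.0, -0.0, 166.9]
contact_force: [-1.0, -0.6, 0.1]
gripper_width: 0.0527
```

Call:
move_arm(
  commands=[
    [0,0,0,0,0,0,60],
    [0,0,0,0,0,0,60],
  ],
)

```text
time_s: 28.0
tcp_pos: [0.3663, -0.3096, 0.1556]
eef_rot: [180.0, 0.0, 167.3]
contact_force: [-0.0, 0.0, 0.7]
gripper_width: 0.0528
```

Call:
move_arm(
  commands=[
    [0,0,-30,0,0,0,60],
    [0,0,-40,0,0,0,60],
    [0,0,-30,0,0,0,60],
    [0,0,-18,0,0,0,60],
    [0,0,-10,0,0,0,60],
    [0,0,-5,0,0,0,60],
    [0,0,0,0,0,0,60],
    [0,0,0,0,0,0,0],
    [0,0,0,0,0,0,0],
    [0,0,0,0,0,0,0],
    [0,0,0,0,0,0,0],
    [0,0,0,0,0,0,0],
    [0,0,0,0,0,0,0],
  ],
)

```text
time_s: 29.3
tcp_pos: [0.3662, -0.3102, 0.0226]
eef_rot: [-180.0, 0.0, 167.2]
contact_force: [-0.6, 1.4, 5.6]
gripper_width: 0.0218
```

Call:
move_arm(
  commands=[
    [0,0,10,0,0,0,0],
    [0,0,20,0,0,0,0],
    [0,0,30,0,0,0,0],
    [0,0,30,0,0,0,0],
    [0,0,20,0,0,0,0],
    [0,0,10,0,0,0,0],
    [0,0,0,0,0,0,0],
    [0,0,0,0,0,0,0],
  ],
)

```text
time_s: 30.1
tcp_pos: [0.3654, -0.3098, 0.1414]
eef_rot: [180.0, -0.1, 167.2]
contact_force: [-1.0, -0.3, -0.8]
gripper_width: 0.0216
```

Call:
move_arm(
  commands=[
    [8,-6,0,0,0,3,0],
    [16,-13,0,0,0,5.5,0],
    [24,-20,0,0,0,7,0],
    [26,-21,0,0,0,7,0],
    [26,-21,0,0,0,7,0],
    [22,-18,0,0,0,7,0],
    [14,-12,0,0,0,5,0],
    [8,-6,0,0,0,3.2,0],
    [0,0,0,0,0,0,0],
    [0,0,0,0,0,0,0],
    [0,0,0,0,0,0,0],
  ],
)

```text
time_s: 31.2
tcp_pos: [0.5092, -0.4266, 0.1414]
eef_rot: [179.9, -0.0, -148.2]
contact_force: [0.0, 0.2, -0.7]
gripper_width: 0.0218
```

Call:
move_arm(
  commands=[
    [1,0,-15,0,0,0,0],
    [0,0,-25,0,0,0,0],
    [0,0,-20,0,0,0,0],
    [0,0,-10,0,0,0,0],
    [0,0,-4,0,0,0,0],
    [0,0,-4,0,0,0,0],
    [0,0,-3,0,0,0,0],
    [0,0,-2,0,0,0,0],
    [0,0,-1,0,0,0,0],
    [0,0,-1,0,0,0,0],
    [0,0,0,0,0,0,0],
    [0,0,0,0,0,0,0],
  ],
)

```text
time_s: 32.4
tcp_pos: [0.5111, -0.4272, 0.0574]
eef_rot: [-180.0, 0.0, -148.1]
contact_force: [0.0, -0.2, -1.4]
gripper_width: 0.022
```

Call:
move_arm(
  commands=[
    [0,0,-1,0,0,0,0],
    [0,0,0,0,0,0,0],
    [0,0,0,0,0,0,0],
  ],
)

```text
time_s: 32.7
tcp_pos: [0.5112, -0.4273, 0.0566]
eef_rot: [-180.0, 0.0, -148.1]
contact_force: [0.5, 0.4, 3.7]
gripper_width: 0.0215
```

Call:
move_arm(
  commands=[
    [0,0,0,0,0,0,60],
    [0,0,0,0,0,0,60],
    [0,0,0,0,0,0,60],
    [0,0,0,0,0,0,60],
    [0,0,10,0,0,0,60],
    [0,0,30,0,0,0,60],
    [0,0,40,0,0,0,60],
    [20,0,40,0,0,-8,60],
    [20,0,40,0,0,-8,60],
    [20,0,30,0,0,-8,60],
    [20,0,20,0,0,-8,60],
    [0,0,0,0,0,0,60],
    [0,0,0,0,0,0,60],
    [0,0,0,0,0,0,60],
  ],
)

```text
time_s: 34.1
tcp_pos: [0.59, -0.4268, 0.2653]
eef_rot: [179.9, -0.1, 180.0]
contact_force: [-0.9, -0.2, -0.7]
gripper_width: 0.0527
```

```bash
python3 snap.py c1
```

Call:
move_arm(
  commands=[
    [-4,47,0,0,0,0,60],
    [-5,47,0,0,0,0,60],
    [-5,47,0,0,0,0,60],
    [-5,47,0,0,0,0,60],
    [-5,47,0,0,0,0,60],
    [-5,47,0,0,0,0,60],
    [-4,47,0,0,0,0,60],
    [-4,47,0,0,0,0,60],
    [-4,47,0,0,0,0,60],
    [0,47,0,0,0,0,60],
    [0,35,0,0,0,0,60],
    [0,0,0,0,0,0,60],
    [0,0,0,0,0,0,60],
    [0,0,0,0,0,0,60],
  ],
)

```text
time_s: 35.55
tcp_pos: [0.5496, 0.077, 0.2659]
eef_rot: [-180.0, -0.0, 179.9]
contact_force: [0.4, 1.0, -0.4]
gripper_width: 0.0527
```

```bash
python3 snap.py c2
```

Call:
move_arm(
  commands=[
    [5,50,0,0,0,0,60],
    [5,50,0,0,0,0,60],
    [5,50,0,0,0,0,60],
    [5,50,0,0,0,0,60],
    [5,50,0,0,0,0,60],
    [10,50,0,0,0,0,60],
    [10,50,0,0,0,0,60],
    [0,0,0,0,0,0,60],
    [0,0,0,0,0,0,60],
    [0,0,0,0,0,0,60],
  ],
)

```text
time_s: 36.6
tcp_pos: [0.595, 0.4232, 0.2661]
eef_rot: [-180.0, -0.0, 179.8]
contact_force: [0.1, -0.9, 0.2]
gripper_width: 0.0523
```

```bash
python3 snap.py c3
python3 - <<'E'
from meas import *
from plant import *
meas("c1",(510,-427),.05);meas("c2",(473,2),.05);meas("c2",(450,159),.05);meas("c3",(498,438),.05)
a=[cv2.resize(cv2.imread(f"pics/c{i}.png")[:300],(400,214)) for i in (1,2,3)]
s=cv2.resize(capture("scene")["frame"],(400,300));t=cv2.resize(capture("top")["frame"],(400,300))
b=np.vstack([np.hstack(a[:2]),np.hstack([a[2],a[0]*0])])[:,:800]
b=np.zeros((514,800,3),np.uint8);b[:214,:400]=a[0];b[:214,400:]=a[1];b[214:428,:400]=a[2];b[214:,400:]=s
cv2.imwrite("pics/m2.png",b)
E
```

```text
c1 (510, -427) rect [ 511.5 -427.6] [92.2 91.7] long axis 31.8 | ell [ 511.2 -427.3] [105.7 106.7] pix [286. 107.]
c2 (473, 2) rect [473.1   2.1] [82.1 81.6] long axis 89.6 | ell [473.    2.4] [81.8 81.9] pix [218. 110.]
c2 (450, 159) rect [450.4 159.3] [111.9  76.2] long axis 78.9 | ell [450.4 159.2] [ 86.7 132.9] pix [363.  87.]
c3 (498, 438) rect [498.6 439.6] [118.8 117.7] long axis 89.9 | ell [498.5 439.4] [118.  118.2] pix [301.  89.]
```

View pics/m2.png

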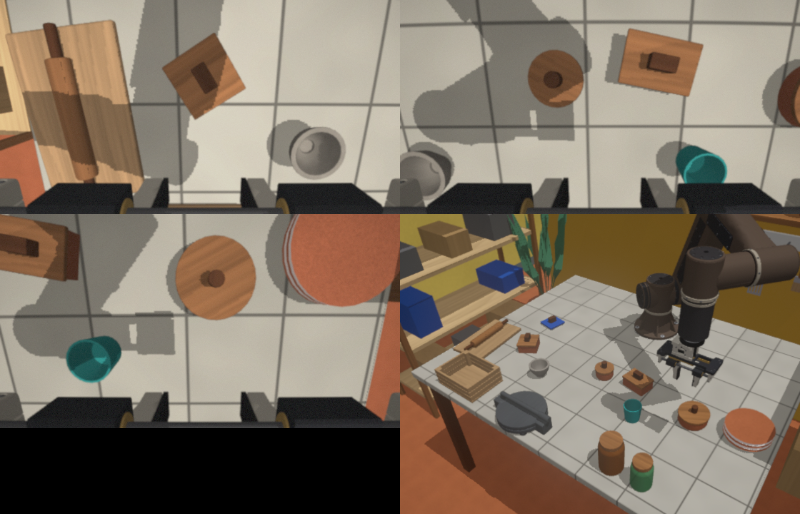

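All four lids sit on their dishes, knob up, at (205,75), (555,78), (660,62) and (215,277) in the montage. They are within 1–2 mm and 0.3° of the dish poses, and the cup and mortar look undisturbed. Handing in.

```bash
python3 -c "
from plant import *
print(close_job())"
```

```text
the job is handed in; nothing more can be done
None
```

All four cedar lids are on their matching dishes, knob up, and I handed the job in at about 37 s of the 112 s allowed. I lowered each one in millimetre steps until the wrist felt contact, at most about 14 N on the oblong lid, and then let go.

- **Position:** In the last wrist views the lid centres were within about 1.5 mm of where I had measured the dishes, well inside the 8 mm of play.
- **Angle:** The square lid measured 31.8° against 31.9° for its dish, and the oblong 78.9° against 79.1°.
- **Seating:** Contact came at the expected seated height to within about 1 mm. The lid outlines also measured a consistent 2–4 mm under true size at that height, as every outline in the wrist views did.
- **Other objects:** The cup, the mortar and the blue look-alike were not touched and look undisturbed in the final pictures, though I did not measure them again. I could not measure the dishes under the lids directly.

No check failed or disagreed.

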